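# Set the coin stage and index it under the microscope

### The job

This coin has to go under the digital microscope with its portrait straight. While the coin stage is still out in the open, turn its graduated ring until the scale reads 40 degrees at the index line and let go of it; then pull up the red spring plunger, slide the carriage along until the coin is right under the microscope's lens, and let the plunger snap fully home in the hole there. Leave the scale at 40, do not bump the instruments over the slide, and do not push the other things on the desk about.

Things in the scene. Friction and masses are not known exactly. Their poses are not given: they have to be found in the camera images.
- rig: Coin imaging slide, fixed: aluminium base plate 250 x 480 mm, 12 mm thick. Origin on the desk at the middle of the travel; its y axis is the direction of travel, its -x side faces the robot. At the back (x = +103 mm) stands a 40 mm profile, top 52 mm above the desk, with four instruments clamped at y = -180, -120, 120, 180 mm in any order. Nothing hangs over y = -60 to 60.
- carriage (a joint): Position of the carriage along the rig's y axis (m): 0 at the middle hole, where it stands locked at the start; hole n is at n x 0.060. Travel -0.19 to 0.19. It carries the coin stage and the plunger. Plate 178 x 100 mm. Bearing friction about 1.5 N. With the pin in a hole it has about 1 mm of play.
- carriage_plate (a point): Point of the carriage on the axis of the coin stage, at the top of the plate, 46 mm above the desk (x = 0 in the rig's frame). Moves with the carriage.
- plunger (a joint): Lift of the spring plunger (m): 0 fully home (pin 10 mm down in a 12 mm hole), about 0.010 when the pin's round nose (10 mm diameter) rests on the bar between holes, 0.020 at its upper stop. Clear of the bar above 0.011. The spring pushes it down with 4.5 N at home, 9.5 N at the stop; let go over a hole it snaps down.
- knob_mid (a point): Middle of the plunger's red knob, on its vertical axis, 95 mm to -x of the stage's axis; 79 mm above the desk when home, rising with the knob. Grip 28 mm in diameter from 11 mm below to 9 mm above this point, a 32 mm lip above that, top at +19 mm. The collar below it on the carriage (24 to 29 mm wide) ends 58 mm above the desk.
- dial (a joint): Scale reading of the coin stage (rad); 0.698 is 40 degrees. Grows as the stage turns counter-clockwise seen from above. At 0 the red zero line is at the index line; at 40 degrees it stands 40 degrees counter-clockwise of it (seen from above), four graduations away. Stops at -0.5 and 4.2; starts at 1.4 to 3.6. Stays where it is left (friction 0.05 N m).
- coin_top (a point): Top of the 38 mm silver coin, on the stage's vertical axis, 85 mm above the desk. It lies clipped on an aluminium grip ring 60 mm in diameter, 56 to 82 mm above the desk (clips to 88), gripped across from above. Under the ring a black flange 80 mm in diameter, top at 56 mm, with white graduations every 10 degrees (longer every 30) and a broad red zero line.
- index_line (a point): Middle of the white index line on a small black block on the carriage, on the -x side of the stage, 49.5 mm from its axis and 56 mm above the desk.
- microscope: Digital microscope: upright black barrel 35 mm in diameter, 150 to 285 mm above the desk, with an aluminium focus ring (41 mm) and a blue button on top, lens down; on a post 103 mm to its +x. Origin on the desk under the barrel, in line with one hole (x = 0, y = -0.18, -0.12, 0.12 or 0.18 in the rig's frame).
- lens (a point): Centre of the microscope's lens, underneath the barrel, 150 mm above the desk.
- spot_lamp: White cone-shaped lamp, 48 mm in diameter, from 165 to 250 mm above the desk, on its own post. Origin on the desk under the lamp. Not to be bumped.
- magnifier: Round black stand magnifier, 53 mm in diameter, about 185 mm above the desk, on its own post 225 mm high. Origin on the desk under it. Not to be bumped.
- uv_lamp: Blue box-shaped lamp 75 x 44 x 34 mm, from 175 to 209 mm above the desk, on its own post 245 mm high. Origin on the desk under it. Not to be bumped.
- pen_cup: Steel cup with pens, 80 mm in diameter, 150 mm high with the pens; loose bystander in front of the slide. Origin at its underside.
- acid_bottle: Bottle with red cap, 40 mm in diameter, 85 mm high; loose bystander in front of the slide. Origin at its underside.
- loupe: Black hand magnifier lying flat, lens 60 mm in diameter, handle 95 mm to its -x, 14 mm high; loose bystander. Origin under the lens.
- phone: Black phone lying flat, 150 x 72 x 8 mm; loose bystander. Origin at its underside.
- mouse: Black computer mouse, 105 x 60 x 30 mm; loose bystander. Origin at its underside.
- calculator: Green calculator lying flat, 140 x 80 x 14 mm; loose bystander. Origin at its underside.
- coin_case: Red coin case, 90 x 65 x 30 mm; loose bystander. Origin at its underside.
- bar_mid (a point): Top of the steel index bar at its middle hole: 95 mm to -x of the rig's origin, 30 mm above the desk. The bar runs along the rig's y, 30 mm wide, fixed, with 7 holes at y = -180, -120, -60, 0, 60, 120, 180 mm.

How it is judged:
By the outcome, as a careful person would: the job done as asked, in the order asked, and still so for the second after the job is handed in, with the robot touching nothing.
It also fails if it takes over 70 s, if anything falls off the work surface, if the arm or the gripper's body presses on something with over 40 N, if the wrist force passes 120 N, or if a joint passes its speed limit or range.

### The arm

A 7-joint arm with a two-finger parallel gripper is mounted at the origin on the work surface. World frame = base frame: x ahead of the robot, y to its left, z up, the work surface at z = 0. Lengths are in mm, angles in rad, forces in N, time in s.
With the tool pointing down it reaches from about 400 to 875 mm from the base axis. Payload 4.4 kg.
Tool frame: the origin (TCP) lies where the fingers leave the gripper's body, on its centre line; the fingertips stand 73 mm ahead of it and the grasp point (between the pads) lies 54 mm ahead of it; z points along the fingers, y is the line along which they close (so a half turn about z gives the same grasp; the last joint's range is limited). The gripper opens to 85 mm and grips with 20 to 120 N. Pads are 22 mm wide; open, the fingers measure 114 mm over their backs; the gripper's body (76 mm by 85 mm) begins 54 mm behind the grasp point. The pads swing forward as they close: fully open they stand 13 mm farther back than shut.
Start: joints at [-0.066, 0.628, 0.038, 1.517, -0.027, 0.996, -0.02], TCP at [650.013, 0.024, 303.913] pointing down, gripper open.
Joint ranges: [-3.06, 3.06], [-0.37, 2.12], [-1.25, 1.32], [0.18, 2.47], [-1.1, 4.24], [0.23, 1.98], [-2.94, 2.94]. Speed limits (rad/s): [2.57, 2.57, 3.14, 3.14, 3.14, 3.14, 3.14].

### API

Orientations are given as [roll, pitch, yaw] about the fixed x, y, z axes, in that order (R = Rz(yaw) Ry(pitch) Rx(roll)).
In Python, from cell import ctrl gives the robot as it stands.
- The arm moves only by the tool send_rows, never from a script. Its argument "rows" is a list that holds one entry, the list of rows, each a list of 6 numbers: the shift along the tool's x, y, z in cm, then the turn, a rotation vector about the tool's x, y, z in rad. In form: [[[tx, ty, tz, wx, wy, wz], ...]]. A call has 1 to 10 rows; each row is the pose to reach, as a shift and turn from the pose commanded when the call began, along the tool's axes at that moment; what a row does not reach only later rows make up. A row lasts 1/10 s, in which the tool goes at most 50 mm and 8.59 degrees, less where a joint would pass 70% of its speed; a pose out of reach is approached as far as the arm can. A call with a gripper value outside its range is refused whole. "grip" is the closure in counts, from 0 (fully open) to 255 (shut), set as the call begins (left out, the last holds). The fingers move at their own pace and stop on an object; the grip force is fixed at half the most. Time passes only in rows, so rows that repeat a pose let the fingers close. It gives the time, the measured TCP pose, the force, the opening and the grip force at its end, in the units of the state.
- ctrl.read_state(): the state, without advancing time (a new reading comes with each control period).
- ctrl.get_image(name): name is "scene" or "side" or "wrist"; returns a dict with "pixels" (420x560x3 uint8, red, green, blue), "fx", "fy", "cx", "cy" (pixels), "extrinsics" (4x4, takes a point from camera to world coordinates); the wrist camera has in their place "mount" (4x4, takes a point from camera to tool coordinates, whose origin is the TCP and whose axes are the flange's). Camera axes: x right, y up, looking along -z (the intrinsics and any distortion apply to the point x, -y, -z); pixel columns grow to the right and rows downward; lengths in mm; the calibration is good to about 2 mm. A picture is of the moment at which its call begins: read the wrist's pose just before it. There is no depth.
- ctrl.finish_job(): hands the job in; it is judged then, once.
The state is a dict: "clock": time; "qpos": joint angles; "qd": joint speeds; "tau": joint torques, N m; "eef_pos": TCP position; "tool_rot": TCP orientation; "force": force on the tool from outside, world axes, zero at the start; "torque": the same for the moment, N m; "width": finger opening in mm; "gripper_force": force on a finger pad.
Only numpy, scipy, OpenCV 4.12 (cv2) and the standard library are available. Lean on these libraries where they do the work, as an engineer would, in place of code of your own. Each camera call takes 0.05 s, during which the arm holds its last target. There are 200 camera calls.

## Working session

There is one attempt and no reset: what is moved stays moved. The work goes in short steps, Python scripts to look and compute and a tool call to move; the robot and the scene stay as the last step left them, time stands still between calls to the robot, and variables do not carry over. Pictures are saved under pics/ and viewed, at most 10 in all, crops included, and the job is handed in when it is done.

Besides the shell and the picture viewer there is one more tool, called in YAML: its name, and indented under it one key for each argument. send_rows: Moves the arm, as the interface text tells. Its arguments: {"type":"object","properties":{"rows":{"type":"array","items":{"type":"array","items":{"type":"array","items":{"type":"number"}}}},"grip":{"type":"number"}},"required":["rows"]}

```bash
ls; mkdir -p pics; cat > h.py <<'E'
import numpy as np, cv2
from scipy.spatial.transform import Rotation as R
from cell import ctrl
def grab(name,fn=None):
    s=ctrl.read_state(); im=ctrl.get_image(name)
    p=np.ascontiguousarray(im["pixels"][:,:,::-1])
    if fn: cv2.imwrite("pics/"+fn,p)
    if "extrinsics" in im: E=np.array(im["extrinsics"])
    else:
        T=np.eye(4); T[:3,:3]=R.from_euler('xyz',s["tool_rot"]).as_matrix(); T[:3,3]=s["eef_pos"]
        E=T@np.array(im["mount"])
    return p,im,E,s
def ray(im,E,u,v):
    d=np.array([(u-im["cx"])/im["fx"],-(v-im["cy"])/im["fy"],-1.0])
    return E[:3,3],E[:3,:3]@d
def onz(im,E,u,v,z):
    o,d=ray(im,E,u,v); return o+d*(z-o[2])/d[2]
def proj(im,E,P):
    c=E[:3,:3].T@(np.array(P,float)-E[:3,3]); return im["cx"]+im["fx"]*c[0]/-c[2], im["cy"]-im["fy"]*c[1]/-c[2]
E
python3 - <<'E'
from h import *
a=[]
for n in ["scene","side","wrist"]:
    p,im,E,s=grab(n,n+"0.png"); print(n,{k:v for k,v in im.items() if k!="pixels"})
print(s)
E
```

```text
pics
scene {'fx': 454.03226922906634, 'fy': 454.03226922906634, 'cx': 281.63191829501363, 'cy': 206.42506102487403, 'extrinsics': array([[ 5.78551056e-01, -5.08745079e-01,  6.37539897e-01,
         1.45589790e+03],
       [ 8.15592906e-01,  3.51904866e-01, -4.59315988e-01,
        -6.20688878e+02],
       [ 9.32135633e-03,  7.85710767e-01,  6.18523809e-01,
         1.01931289e+03],
       [ 0.00000000e+00,  0.00000000e+00,  0.00000000e+00,
         1.00000000e+00]])}
side {'fx': 436.3345538510752, 'fy': 436.3345538510752, 'cx': 279.52581956036175, 'cy': 210.68439115350478, 'extrinsics': array([[ 9.01375384e-01,  3.07905006e-01, -3.04494540e-01,
         1.76044792e+02],
       [-4.32819187e-01,  6.18203121e-01, -6.56119236e-01,
        -7.66149430e+02],
       [-1.37829224e-02,  7.23200808e-01,  6.90500270e-01,
         9.75304496e+02],
       [ 0.00000000e+00,  0.00000000e+00,  0.00000000e+00,
         1.00000000e+00]])}
wrist {'fx': 367.0133771192943, 'fy': 367.0133771192943, 'cx': 279.1299721555076, 'cy': 207.2987372000523, 'mount': array([[-1.07283239e-03,  9.64460748e-01,  2.642
[... 311 characters left out ...]
pos': array([-0.06578175,  0.6292531 ,  0.03843843,  1.51826469, -0.02701141,
        0.9963285 , -0.01998911]), 'qd': array([-6.25186250e-05, -3.05350287e-03, -5.85229924e-05, -7.75020245e-04,
       -7.65698299e-04,  5.45589147e-04, -1.22140635e-03]), 'tau': array([ 3.65140630e-03, -5.64529252e+01,  1.23032581e+00, -1.93971133e+01,
        1.11524854e-02,  5.46943455e-03, -1.37002465e-05]), 'eef_pos': array([6.49557407e+02, 2.59831741e-02, 3.03082238e+02]), 'tool_rot': array([-3.13985657e+00,  4.39735426e-06,  1.57078796e+00]), 'force': array([-0.74413301, -0.71545927, -0.15537211]), 'torque': array([-0.04415211, -0.06896912,  0.0393678 ]), 'gripper_force': 0.0, 'width': 85.19672790261602}
```

View images.

```bash
python3 -c "
import cv2,numpy as np
a=cv2.imread('pics/scene0.png');b=cv2.imread('pics/wrist0.png')
cv2.imwrite('pics/s_up.png',cv2.resize(a,(784,588),interpolation=2))
cv2.imwrite('pics/w_up.png',cv2.resize(b,(784,588),interpolation=2))"
```

```text
(no output)
```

View pics/s_up.png

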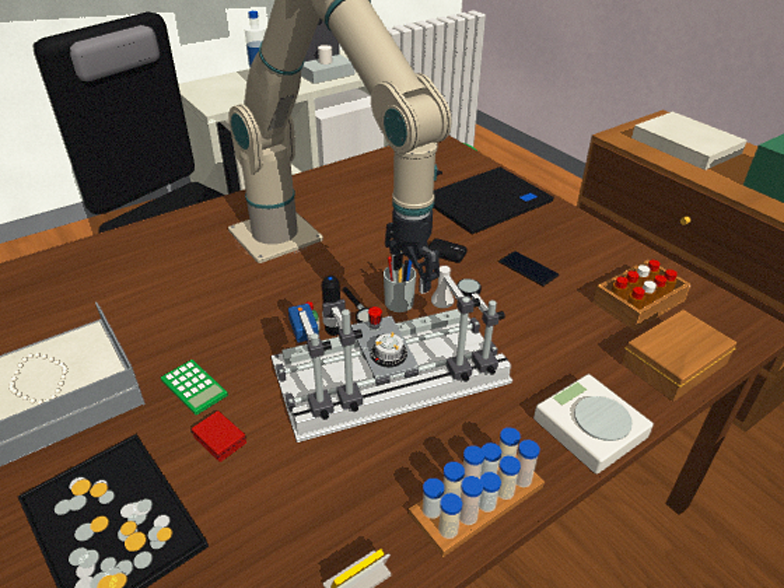

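View pics/w_up.png

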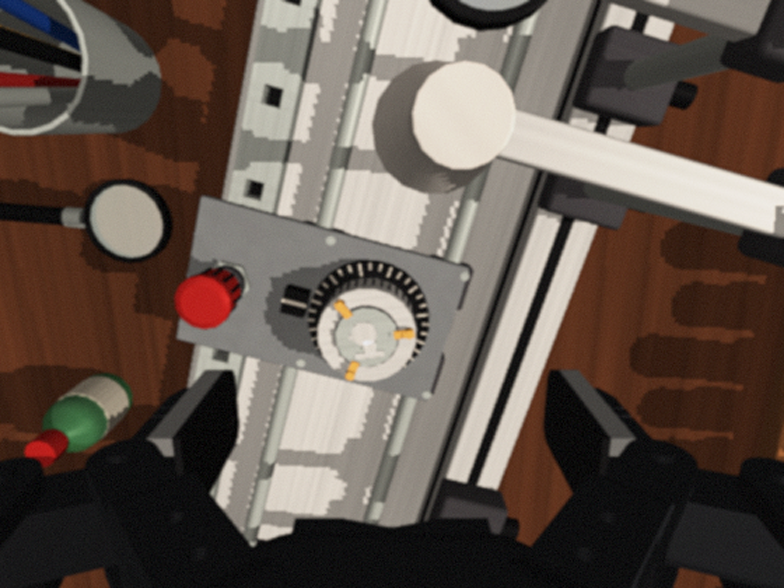

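View pics/side0.png

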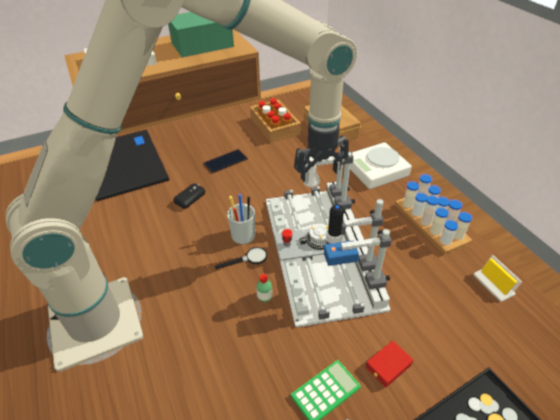

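```bash
python3 - <<'E'
from h import *
def blobs(p,lo,hi,amin=15):
    m=cv2.inRange(cv2.cvtColor(p,cv2.COLOR_BGR2HSV),lo,hi)
    n,l,st,c=cv2.connectedComponentsWithStats(m)
    return [(np.round(c[i],1).tolist(),st[i].tolist()) for i in range(1,n) if st[i,4]>=amin],m
p,im,E,s=grab("wrist")
k=560/784
b,_=blobs(p,(0,150,90),(8,255,255)); b2,_=blobs(p,(172,150,90),(180,255,255)); print("red",b,b2)
# knob top cap disk ~ manual (203,302)*k ; coin (367,335)*k ; index (294,300)*k; holes
kn=onz(im,E,203*k,302*k,98); co=onz(im,E,367*k,335*k,85); ix=onz(im,E,294*k,300*k,56)
print("knob",kn,"coin",co,"d",np.linalg.norm((kn-co)[:2]),"idx",ix,np.linalg.norm((ix-co)[:2]))
for h in [(273,96),(255,188),(221,355)]: print("hole",onz(im,E,h[0]*k,h[1]*k,30))
print("lamp top",onz(im,E,463*k,117*k,250))
d=(co-kn)[:2]; print("yaw",np.degrees(np.arctan2(d[1],d[0])))
# side: microscope blue button, blue box
p2,i2,E2,_=grab("side"); print("blue side",blobs(p2,(100,120,60),(125,255,255))[0])
p3,i3,E3,_=grab("scene"); print("blue scene",blobs(p3,(100,120,60),(125,255,255))[0])
for nm,P in [("knob",kn),("coin",co)]: print(nm,"side",proj(i2,E2,P),"scene",proj(i3,E3,P))
o=co[:2];y=np.array([-d[1],d[0]])/np.hypot(*d)
for t in(-120,-180):
  m=o+y*t; print(t,m,"barrel top side",proj(i2,E2,[*m,285]),"scene",proj(i3,E3,[*m,285]),"uvtop side",proj(i2,E2,[*m,209]),"scene",proj(i3,E3,[*m,209]))
cv2.imwrite("pics/c1.png",np.hstack([cv2.resize(p3[190:290,180:280],(400,400),interpolation=2),cv2.resize(p2[180:280,280:380],(400,400),interpolation=2)]))
E
```

```text
red [([11.6, 56.9], [0, 52, 27, 10, 224]), ([146.0, 214.1], [124, 194, 48, 41, 1343]), ([32.5, 320.0], [17, 309, 31, 25, 451])] []
knob [543.85442339 -16.16858338  98.        ] coin [634.94905165 -40.69154803  85.        ] d 94.33772889583697 idx [586.6609288  -27.39625609  56.        ] 50.08500370644462
hole [575.09139231  98.79525622  30.        ]
hole [559.71812153  41.86809649  30.        ]
hole [526.85945028 -76.27125605  30.        ]
lamp top [666.09108378  73.42206653 250.        ]
yaw -15.067014853785638
blue side [([138.9, 140.1], [134, 135, 11, 11, 87]), ([425.3, 178.4], [420, 175, 12, 8, 72]), ([412.8, 185.6], [408, 182, 11, 8, 72]), ([434.1, 189.6], [429, 186, 11, 8, 75]), ([438.5, 200.8], [416, 193, 46, 16, 330]), ([240.6, 207.7], [239, 195, 4, 26, 45]), ([337.0, 206.5], [335, 205, 5, 4, 16]), ([441.5, 212.1], [436, 208, 12, 9, 88]), ([464.8, 217.0], [459, 213, 13, 9, 93]), ([450.9, 225.0], [445, 221, 13, 9, 94]), ([339.6, 254.3], [324, 243, 34, 22, 485])]
blue scene [([180.5, 10.0], [178, 8, 6, 5, 30]), ([180.0, 37.9], [177, 33, 8, 13, 58]), ([377.0, 140.3], [371, 138, 
[... 628 characters left out ...]
4(278.103665816869), np.float64(243.719446914903))
-120 [ 603.75521443 -156.56624121] barrel top side (np.float64(336.3846232943713), np.float64(206.6490434117509)) scene (np.float64(236.13368743848721), np.float64(198.964565642753)) uvtop side (np.float64(333.9993605499232), np.float64(229.48817585630007)) scene (np.float64(237.57854311163962), np.float64(220.8011299598313))
-180 [ 588.15829582 -214.5035878 ] barrel top side (np.float64(343.8931377199674), np.float64(224.85392363082082)) scene (np.float64(214.09816172490434), np.float64(203.5961291918286)) uvtop side (np.float64(341.0199250476), np.float64(247.71402214977)) scene (np.float64(216.397117559925), np.float64(225.5505434182985))
```

View pics/c1.png

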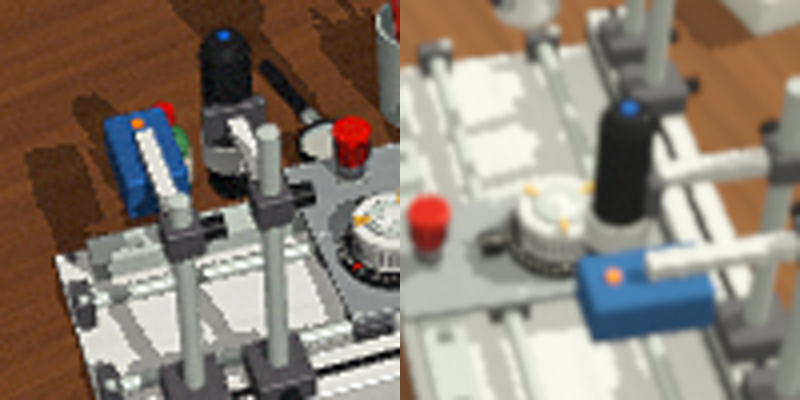

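```bash
python3 - <<'E'
from h import *
p,im,E,s=grab("scene")
c=np.array([634.9,-40.7])
hsv=cv2.cvtColor(p,cv2.COLOR_BGR2HSV)
m=(cv2.inRange(hsv,(0,120,60),(8,255,255))|cv2.inRange(hsv,(172,120,60),(180,255,255)))
n,l,st,ce=cv2.connectedComponentsWithStats(m)
for i in range(1,n):
    u,v=ce[i]
    if 255<u<305 and 225<v<275:
        P=onz(im,E,u,v,56); d=P[:2]-c
        print(ce[i],st[i],P,np.hypot(*d),"dial",(np.degrees(np.arctan2(d[1],d[0]))-164.8)%360)
cen=proj(im,E,[*c,56]);print(cen)
s=ctrl.read_state();print(s["clock"],s["eef_pos"])
E
```

```text
[268.75 256.25] [268 256   3   2   4] [638.63125811 -77.4735163   56.        ] 36.962329315779776 dial 110.99373958467919
(np.float64(278.049276241205), np.float64(250.69483901224385))
0.35 [6.49914229e+02 4.78805524e-03 3.03686719e+02]
```

send_rows:
  rows:
    - [[-0.4,-0.15,0,0,0,-0.13],[-0.8,-0.3,0,0,0,-0.26],[-1.2,-0.45,0,0,0,-0.39],[-1.6,-0.6,0,0,0,-0.52],[-2.0,-0.75,0,0,0,-0.65],[-2.4,-0.9,0,0,0,-0.78],[-2.8,-1.05,0,0,0,-0.91],[-3.2,-1.2,0,0,0,-1.04],[-3.6,-1.35,0,0,0,-1.17],[-4.07,-1.5,0,0,0,-1.3]]
  grip: 0

```text
clock: 1.35
eef_pos: [634.9, -40.8, 303.9]
tool_rot: [-3.142, -0.0, 2.876]
force: [0.5, -0.5, 0.1]
width: 85.0
gripper_force: 0.0
```

send_rows:
  rows:
    - [[0,0,0,0,0,-0.13],[0,0,0,0,0,-0.26],[0,0,0,0,0,-0.39],[0,0,0,0,0,-0.52],[0,0,0,0,0,-0.625],[0,0,0,0,0,-0.625],[0,0,0,0,0,-0.625]]

```text
clock: 2.05
eef_pos: [635.0, -40.9, 303.8]
tool_rot: [3.141, -0.0, -2.79]
force: [0.0, -0.6, -0.0]
width: 85.2
gripper_force: 0.0
```

```bash
python3 - <<'E'
from h import *
p,im,E,s=grab("wrist","w1.png"); print(s["clock"],s["eef_pos"],s["tool_rot"],s["qpos"])
print(proj(im,E,[634.9,-40.7,85]),proj(im,E,[543.5,-16.2,98]),proj(im,E,[586.7,-27.4,56]))
cv2.imwrite("pics/w1u.png",cv2.resize(p,(784,588),interpolation=2))
E
```

```text
2.05 [634.97012109 -40.88529737 303.83767912] [ 3.14149035e+00 -9.23330486e-05 -2.79019735e+00] [ 0.30534619  0.646405   -0.48470818  1.54857026  0.33346595  1.0298102
  1.65302913]
(np.float64(280.0540306300509), np.float64(192.55502897786357)) (np.float64(355.7262078315514), np.float64(91.79891227749333)) (np.float64(313.83896386531273), np.float64(138.54556633466484))
```

View pics/w1u.png

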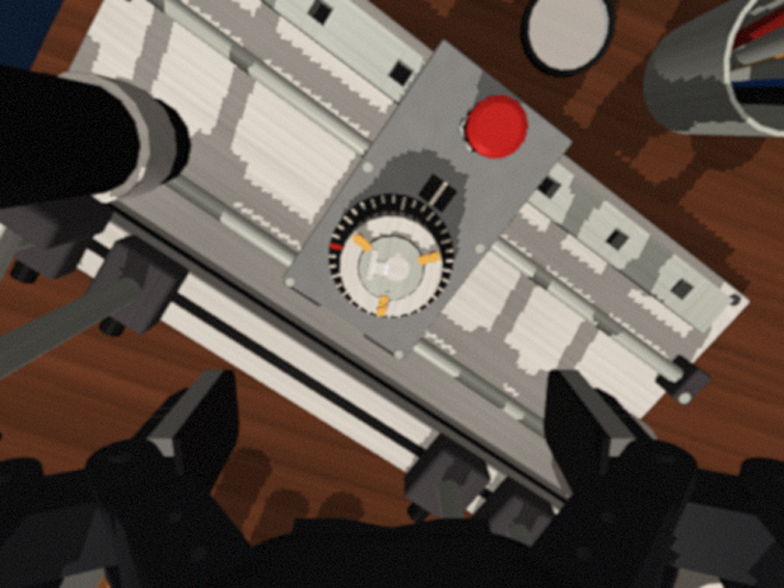

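```bash
cat >> h.py <<'E'
def redang(p,im,E,c):
    hsv=cv2.cvtColor(p,cv2.COLOR_BGR2HSV)
    m=(cv2.inRange(hsv,(0,120,50),(8,255,255))|cv2.inRange(hsv,(172,120,50),(180,255,255)))
    n,l,st,ce=cv2.connectedComponentsWithStats(m)
    for i in range(1,n):
        P=onz(im,E,*ce[i],56); d=P[:2]-c
        if 30<np.hypot(*d)<43 and st[i,4]>2: print("red",ce[i],st[i,4],P,np.hypot(*d),"world",np.degrees(np.arctan2(d[1],d[0]))%360)
E
python3 - <<'E'
from h import *
p,im,E,s=grab("wrist"); k=560/784
co=onz(im,E,390*k,266*k,85); kn=onz(im,E,497*k,127*k,98); ix=onz(im,E,438*k,192*k,56); print(co,kn,ix)
for a in (co,): 
  for b in (kn,ix): d=(b-a)[:2]; print(np.hypot(*d),np.degrees(np.arctan2(d[1],d[0])))
redang(p,im,E,co[:2])
H=[onz(im,E,u*k,v*k,30)for u,v in[(320,12),(400,72),(550,185),(618,238),(683,288)]]; print(np.round(H,1))
d=(H[-1]-H[0])[:2]; print("yaw",np.degrees(np.arctan2(-d[0],d[1])))
E
```

```text
[633.36948145 -42.53408824  85.        ] [543.0168733  -16.99145173  98.        ] [585.92295731 -28.6234046   56.        ]
93.89366367429116 164.21442926671443
49.443703054606026 163.6595714979443
red [239.60784314 175.58823529] 51 [639.09331492 -76.95270781  56.        ] 34.891311856942295 world 279.4419079451414
[[ 511.6 -132.1   30. ]
 [ 526.6  -74.9   30. ]
 [ 557.5   42.    30. ]
 [ 573.8  100.2   30. ]
 [ 589.8  158.6   30. ]]
yaw -15.042925504372002
```

send_rows:
  rows:
    - [[0.09,-0.04,2,0,0,0],[0.09,-0.04,4,0,0,0],[0.09,-0.04,6,0,0,0],[0.09,-0.04,8,0,0,0],[0.09,-0.04,10,0,0,0],[0.09,-0.04,12,0,0,0],[0.09,-0.04,14,0,0,0],[0.09,-0.04,16,0,0,0],[0.09,-0.04,17.3,0,0,0],[0.09,-0.04,17.3,0,0,0]]

```text
clock: 3.15
eef_pos: [633.2, -41.3, 129.1]
tool_rot: [3.141, -0.003, -2.788]
force: [-0.2, -0.1, 0.3]
width: 85.4
gripper_force: 0.0
```

send_rows:
  rows:
    - [[0,0,0,0,0,0],[0,0,0,0,0,0],[0,0,0,0,0,0],[0,0,0,0,0,0],[0,0,0,0,0,0],[0,0,0,0,0,0],[0,0,0,0,0,0],[0,0,0,0,0,0]]
  grip: 110

```text
clock: 3.95
eef_pos: [635.0, -41.1, 132.6]
tool_rot: [-3.141, 0.002, -2.788]
force: [-1.6, 0.3, 5.5]
width: 58.0
gripper_force: 63.9
```

send_rows:
  rows:
    - [[0,0,0,0,0,0.125],[0,0,0,0,0,0.25],[0,0,0,0,0,0.375],[0,0,0,0,0,0.5],[0,0,0,0,0,0.625],[0,0,0,0,0,0.75],[0,0,0,0,0,0.875],[0,0,0,0,0,1.0],[0,0,0,0,0,1.125],[0,0,0,0,0,1.25]]

```text
clock: 4.95
eef_pos: [634.8, -42.1, 132.6]
tool_rot: [3.141, 0.002, 2.241]
force: [-1.5, -1.5, 6.3]
width: 58.1
gripper_force: 64.3
```

send_rows:
  rows:
    - [[0,0,0,0,0,0],[0,0,0,0,0,0],[0,0,0,0,0,0]]

```text
clock: 5.25
eef_pos: [634.8, -41.8, 132.6]
tool_rot: [3.141, 0.002, 2.245]
force: [-1.4, -1.1, 6.6]
width: 58.0
gripper_force: 64.3
```

```bash
python3 - <<'E'
from h import *
p,im,E,s=grab("wrist","w2.png"); print(s["clock"],s["eef_pos"],s["tool_rot"],s["width"],s["force"])
redang(p,im,E,np.array([634.2,-41.6]))
print(proj(im,E,[586,-28.6,56]),proj(im,E,[634.2,-41.6,85]))
cv2.imwrite("pics/w2u.png",cv2.resize(p,(784,588),interpolation=2))
E
```

```text
5.25 [634.80831457 -41.84251514 132.57375337] [3.14067058e+00 1.56785788e-03 2.24546379e+00] 58.03986711239858 [-1.41056013 -1.1059836   6.61806521]
red [197.82638889 248.35416667] 144 [602.35757919 -57.99808457  56.        ] 35.81671314761122 world 207.24738351031672
(np.float64(206.70203922016344), np.float64(171.9299045715705)) (np.float64(279.7814386421314), np.float64(296.85477076504117))
```

View pics/w2u.png

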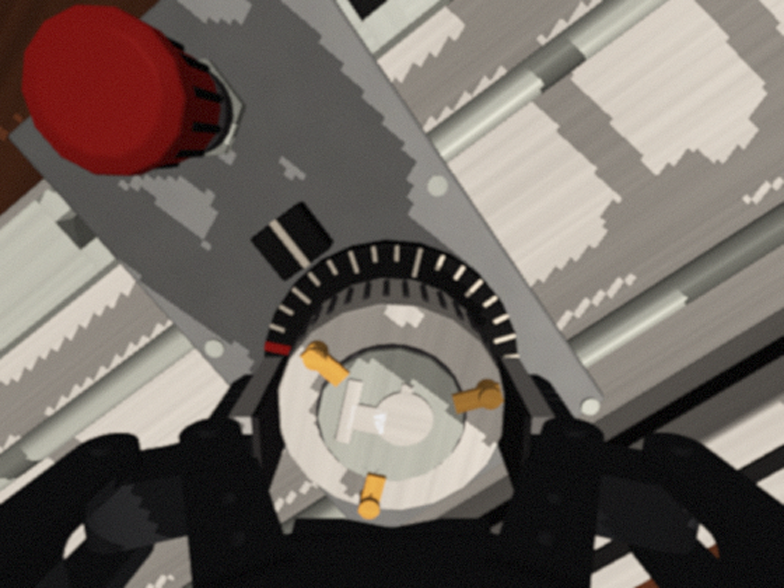

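```bash
cat >> h.py <<'E'
def polar(p,im,E,c,fn,rs=np.arange(30,58,.25),ths=np.arange(120,240,.25)):
    mx=np.zeros((len(rs),len(ths)),np.float32); my=mx.copy()
    for i,r in enumerate(rs):
        for j,t in enumerate(ths):
            a=np.radians(t); mx[i,j],my[i,j]=proj(im,E,[c[0]+r*np.cos(a),c[1]+r*np.sin(a),56])
    o=cv2.remap(p,mx,my,cv2.INTER_CUBIC); cv2.imwrite("pics/"+fn,cv2.resize(o,None,fx=1.5,fy=4)); return o
def peaks(o,r0,r1,rs0=30,dr=.25,t0=120,dt=.25):
    from scipy.signal import find_peaks
    g=o[int((r0-rs0)/dr):int((r1-rs0)/dr)].astype(float)
    gr=g.min(2).mean(0); k,_=find_peaks(gr,prominence=12)
    red=(g[:,:,2]-g[:,:,1]).mean(0)
    rr=np.where(red>0.6*red.max())[0]
    return [float(t0+dt*i) for i in k], float(t0+dt*rr.mean()), float(red.max())
E
cat > pol.py <<'E'
from h import *
import sys
p,im,E,s=grab("wrist"); print(s["clock"],s["eef_pos"],s["tool_rot"],s["width"])
c=np.array([float(sys.argv[1]),float(sys.argv[2])])
# true centre from the flange edge via index radius check
o=polar(p,im,E,c,sys.argv[3])
for r in((36,38),(37,39),(46,50),(48,53)): print(r,peaks(o,*r))
E
python3 pol.py 634.2 -41.6 pol1.png
```

```text
5.3 [634.80842898 -41.87472255 132.57737954] [3.14066928e+00 1.55409728e-03 2.24535230e+00] 58.052409650356765
(36, 38) ([126.5, 136.75, 147.0, 157.0, 167.25, 177.25, 187.25, 197.25, 216.0], 207.25, 103.625)
(37, 39) ([126.5, 136.75, 146.75, 157.0, 167.25, 177.25, 187.25, 197.25, 214.75], 207.375, 104.875)
(46, 50) ([165.75, 210.25], 165.625, 11.5)
(48, 53) ([165.5, 211.25, 238.75], 165.625, 11.5)
```

View pics/pol1.png

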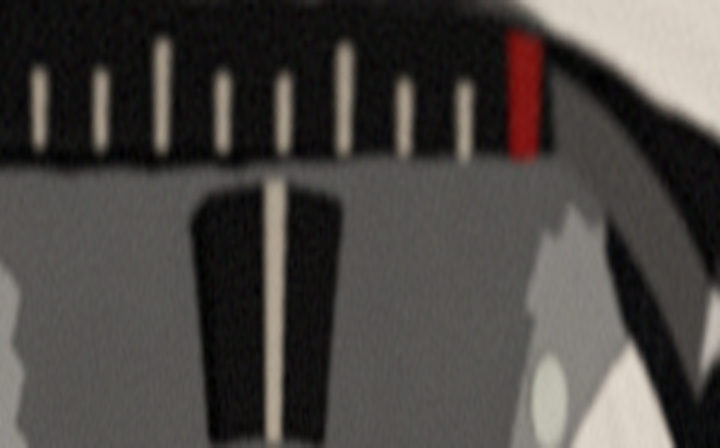

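send_rows:
  rows:
    - [[0,0,0,0,0,0.012],[0,0,0,0,0,0.025],[0,0,0,0,0,0.025],[0,0,0,0,0,0.025],[0,0,0,0,0,0.025]]

```text
clock: 5.85
eef_pos: [634.8, -41.9, 132.6]
tool_rot: [3.141, 0.001, 2.22]
force: [-2.0, -0.6, 6.0]
width: 57.9
gripper_force: 64.4
```

send_rows:
  rows:
    - [[0,0,0,0,0,0],[0,0,0,0,0,0],[0,0,0,0,0,0],[0,0,0,0,0,0],[0,0,0,0,0,0],[0,0,0,0,0,0]]
  grip: 0

```text
clock: 6.45
eef_pos: [634.3, -41.3, 130.8]
tool_rot: [-3.142, -0.0, 2.221]
force: [-0.0, -0.2, 0.4]
width: 85.4
gripper_force: 0.0
```

```bash
python3 pol.py 634.2 -41.6 pol2.png
```

```text
6.45 [634.30341831 -41.32408477 130.83314527] [-3.14158131e+00 -1.05512752e-04  2.22077836e+00] 85.42729433491141
(36, 38) ([125.0, 135.25, 145.5, 155.5, 165.75, 175.75, 186.0, 195.75, 216.0, 225.75], 205.75, 101.875)
(37, 39) ([125.0, 135.25, 145.25, 155.5, 165.75, 175.75, 185.75, 195.75, 215.75, 225.75, 235.75], 205.75, 101.625)
(46, 50) ([165.5, 207.25], 207.80172413793105, 11.375)
(48, 53) ([165.5, 210.5], 198.8068181818182, 11.35)
```

send_rows:
  rows:
    - [[0,0,-2,0,0,0],[0,0,-4,0,0,0],[0,0,-6,0,0,0],[0,0,-7,0,0,0],[1.3,-1.0,-7,0,0,-0.11],[2.5,-2.0,-7,0,0,-0.22],[3.8,-2.9,-7,0,0,-0.33],[5.0,-3.9,-7,0,0,-0.44],[6.3,-4.9,-7,0,0,-0.55],[7.47,-5.79,-7,0,0,-0.657]]

```text
clock: 7.5
eef_pos: [542.0, -16.8, 200.6]
tool_rot: [-3.141, -0.001, 2.882]
force: [0.5, 0.2, -0.1]
width: 85.2
gripper_force: 0.0
```

send_rows:
  rows:
    - [[0,0,0,0,0,0],[0,0,0,0,0,0],[0,0,0,0,0,0]]

```text
clock: 7.8
eef_pos: [544.0, -17.2, 200.9]
tool_rot: [3.141, 0.001, 2.876]
force: [-0.1, -0.1, 0.1]
width: 85.8
gripper_force: 0.0
```

```bash
python3 - <<'E'
from h import *
p,im,E,s=grab("wrist","w3.png"); print(s["clock"],s["eef_pos"],s["tool_rot"])
hsv=cv2.cvtColor(p,cv2.COLOR_BGR2HSV)
m=(cv2.inRange(hsv,(0,150,60),(8,255,255))|cv2.inRange(hsv,(172,150,60),(180,255,255)))
cs=[c for c in cv2.findContours(m,0,2)[0] if cv2.contourArea(c)>800]
for c in cs:
    # the top disc is the nearest part; enclosing box printed with predicted circle
    print("area",cv2.contourArea(c),cv2.boundingRect(c))
a=np.linspace(0,6.28,40)
for z,r in((98,16),(88,16)):
    q=np.array([proj(im,E,[543+r*np.cos(t),-16.8+r*np.sin(t),z]) for t in a]); print(z,q.min(0),q.max(0))
E
```

```text
7.8 [544.02898126 -17.2325384  200.91109668] [3.14139404e+00 1.14416791e-03 2.87551146e+00]
area 2992.5 (251, 201, 60, 69)
area 1488.0 (0, 37, 42, 47)
98 [249.26812323 211.11171479] [312.63749444 270.6851182 ]
88 [250.71998876 205.78613446] [310.94934227 262.70088541]
```

send_rows:
  rows:
    - [[0,0,1,0,0,0],[0,0,2,0,0,0],[0,0,3,0,0,0],[0,0,4,0,0,0],[0,0,5,0,0,0],[0,0,6,0,0,0],[0,0,6.7,0,0,0],[0,0,6.7,0,0,0],[0,0,6.7,0,0,0]]

```text
clock: 8.75
eef_pos: [543.1, -16.9, 133.8]
tool_rot: [3.142, -0.0, 2.878]
force: [0.1, -0.3, -0.1]
width: 85.5
gripper_force: 0.0
```

send_rows:
  rows:
    - [[0,0,0,0,0,0],[0,0,0,0,0,0],[0,0,0,0,0,0],[0,0,0,0,0,0],[0,0,0,0,0,0],[0,0,0,0,0,0],[0,0,0,0,0,0],[0,0,0,0,0,0],[0,0,0,0,0,0],[0,0,0,0,0,0]]
  grip: 220

```text
clock: 9.75
eef_pos: [543.2, -16.8, 134.5]
tool_rot: [3.141, 0.001, 2.878]
force: [-1.1, -0.4, 5.9]
width: 29.4
gripper_force: 58.8
```

send_rows:
  rows:
    - [[0,0,-0.3,0,0,0],[0,0,-0.6,0,0,0],[0,0,-0.9,0,0,0],[0,0,-1.2,0,0,0],[0,0,-1.5,0,0,0],[0,0,-1.6,0,0,0],[0,0,-1.6,0,0,0]]

```text
clock: 10.45
eef_pos: [543.1, -16.9, 149.9]
tool_rot: [3.141, 0.0, 2.878]
force: [3.4, 0.3, -9.2]
width: 29.5
gripper_force: 59.7
```

```bash
python3 - <<'E'
from h import *
p,im,E,s=grab("side","s1.png"); print(s["eef_pos"],s["force"],s["width"])
p,im,E,s=grab("wrist","w4.png"); hsv=cv2.cvtColor(p,cv2.COLOR_BGR2HSV)
m=(cv2.inRange(hsv,(0,150,60),(8,255,255))|cv2.inRange(hsv,(172,150,60),(180,255,255)))
print([cv2.boundingRect(c) for c in cv2.findContours(m,0,2)[0] if cv2.contourArea(c)>500])
for h in (0,16):
    a=np.linspace(0,6.28,40); q=np.array([proj(im,E,[543+16*np.cos(t),-16.8+16*np.sin(t),96+h]) for t in a]); print(h,q.min(0),q.max(0))
c=np.array([634.2,-41.6]); y=np.array([np.sin(np.radians(15.1)),np.cos(np.radians(15.1))])
print("travel -120 ->",-120*y)
E
```

```text
[543.11379436 -16.86242787 149.93141989] [ 3.42291267  0.29321369 -9.19125626] 29.52356030286169
[(234, 246, 91, 109)]
0 [238.96574682 251.02125143] [323.92237156 327.91665161]
16 [233.97315023 269.88550714] [329.63148441 354.87022421]
travel -120 -> [ -31.26054104 -115.85671571]
```

send_rows:
  rows:
    - [[0,-0.8,0,0,0,0],[0,-2.0,0,0,0,0],[0,-3.4,0,0,0,0],[0,-4.8,0,0,0,0],[0,-6.2,0,0,0,0],[0,-7.6,0,0,0,0],[0,-9.0,0,0,0,0],[0,-10.3,0,0,0,0],[0,-11.3,0,0,0,0],[0,-12.0,0,0,0,0]]

```text
clock: 11.55
eef_pos: [511.2, -134.0, 149.8]
tool_rot: [-3.141, -0.0, 2.877]
force: [3.7, 0.7, -9.0]
width: 29.5
gripper_force: 60.0
```

send_rows:
  rows:
    - [[0,0,0,0,0,0],[0,0,0,0,0,0],[0,0,0,0,0,0],[0,0,0,0,0,0]]

```text
clock: 11.95
eef_pos: [511.6, -132.6, 149.9]
tool_rot: [-3.141, -0.001, 2.878]
force: [2.6, -1.4, -9.4]
width: 29.4
gripper_force: 60.0
```

```bash
python3 - <<'E'
from h import *
s=ctrl.read_state(); e=s["eef_pos"]; d=e[:2]-np.array([543.15,-16.85]); print(e,s["force"],s["width"],"along",d@[.2598,.9657],"across",d@[.9657,-.2598])
p,im,E,s=grab("wrist","w5.png"); cv2.imwrite("pics/w5u.png",cv2.resize(p,(784,588),interpolation=2))
E
```

```text
[ 511.56319694 -132.56920375  149.85395747] [ 2.55932051 -1.44920642 -9.44711233] 29.421957346018466 along -119.95628649591355 across -0.43952658120633437
```

View pics/w5u.png

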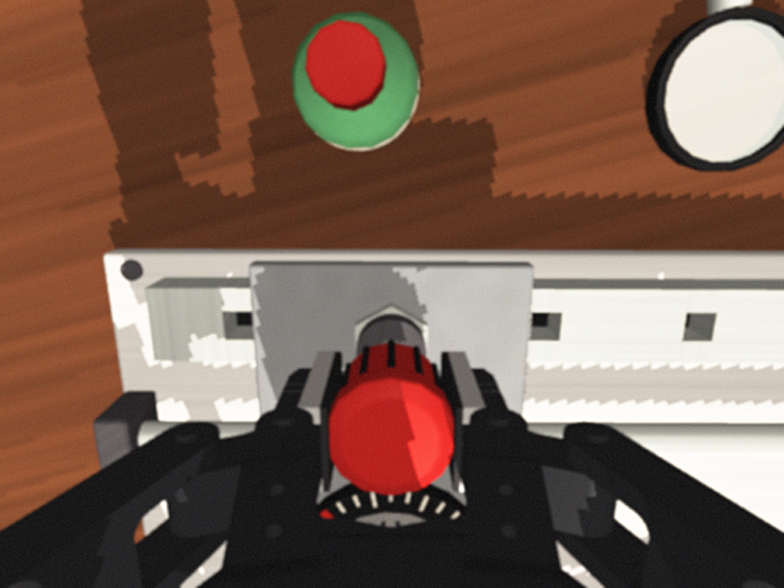

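Carriage between the visible holes symmetrically (holes at u≈240 and 545 of 784, plate centre at 391), nothing disturbed, plunger still lifted. Lowering it now.

send_rows:
  rows:
    - [[0,0,0.3,0,0,0],[0,0,0.6,0,0,0],[0,0,0.8,0,0,0],[0,0,1.0,0,0,0],[0,0,1.1,0,0,0],[0,0,1.1,0,0,0],[0,0,1.1,0,0,0]]

```text
clock: 12.7
eef_pos: [511.6, -132.6, 138.9]
tool_rot: [3.141, -0.0, 2.878]
force: [-0.3, 0.2, -6.4]
width: 28.9
gripper_force: 60.2
```

send_rows:
  rows:
    - [[0,0,0.1,0,0,0],[0,0,0.2,0,0,0],[0,0,0.3,0,0,0],[0,0,0.35,0,0,0],[0,0,0.35,0,0,0]]

```text
clock: 13.2
eef_pos: [511.6, -132.6, 135.3]
tool_rot: [3.141, -0.0, 2.878]
force: [-0.7, -0.2, -5.3]
width: 29.4
gripper_force: 60.2
```

send_rows:
  rows:
    - [[0,0,0,0,0,0],[0,0,0,0,0,0],[0,0,0,0,0,0],[0,0,0,0,0,0],[0,0,0,0,0,0],[0,0,0,0,0,0],[0,0,0,0,0,0]]
  grip: 0

```text
clock: 13.9
eef_pos: [511.7, -132.8, 135.4]
tool_rot: [3.142, -0.0, 2.878]
force: [-0.4, 0.3, -0.3]
width: 85.2
gripper_force: 0.0
```

send_rows:
  rows:
    - [[0,0,-1,0,0,0],[0,0,-2,0,0,0],[0,0,-3,0,0,0],[0,0,-4.5,0,0,0],[0,0,-6,0,0,0],[0,0,-7.5,0,0,0],[0,0,-9,0,0,0],[0,0,-9,0,0,0],[0,0,-9,0,0,0]]

```text
clock: 14.8
eef_pos: [511.8, -132.9, 225.9]
tool_rot: [-3.142, 0.001, 2.878]
force: [0.1, -0.4, 0.1]
width: 85.3
gripper_force: 0.0
```

```bash
python3 pol.py 602.9 -157.5 pol3.png; python3 - <<'E'
from h import *
p,im,E,s=grab("wrist","w6.png"); print(s["eef_pos"],s["force"])
hsv=cv2.cvtColor(p,cv2.COLOR_BGR2HSV)
m=(cv2.inRange(hsv,(0,150,60),(8,255,255))|cv2.inRange(hsv,(172,150,60),(180,255,255)))
print([cv2.boundingRect(c) for c in cv2.findContours(m,0,2)[0] if cv2.contourArea(c)>500])
for h in (0,5,10):
    a=np.linspace(0,6.28,40); q=np.array([proj(im,E,[511.8+16*np.cos(t),-132.6+16*np.sin(t),96+h]) for t in a]); print(h,q.min(0),q.max(0))
cv2.imwrite("pics/w6u.png",cv2.resize(p,(784,588),interpolation=2))
E
```

```text
14.8 [ 511.78031147 -132.8953064   225.94950352] [-3.14155195e+00  1.17711615e-03  2.87762528e+00] 85.25450458683939
(36, 38) ([125.5, 135.75, 145.75, 155.75, 166.0, 176.0, 185.75, 196.0, 206.25, 215.75, 225.5, 235.5], 205.75, 127.625)
(37, 39) ([125.5, 135.75, 145.75, 155.75, 166.0, 176.0, 185.75, 195.75, 215.75, 225.5, 235.5], 205.75, 127.375)
(46, 50) ([165.5], 165.5, 12.375)
(48, 53) ([165.5, 236.0], 165.625, 12.8)
[ 511.43716774 -132.81021965  225.34600908] [-0.93201849 -0.0331188   0.12836745]
[(253, 194, 54, 59), (241, 49, 36, 39)]
0 [253.19911488 200.8218481 ] [308.77607877 253.65320311]
5 [252.605043   203.07610867] [309.48096018 257.0275734 ]
10 [251.98057986 205.44067437] [310.21959038 260.56025264]
```

View pics/w6u.png

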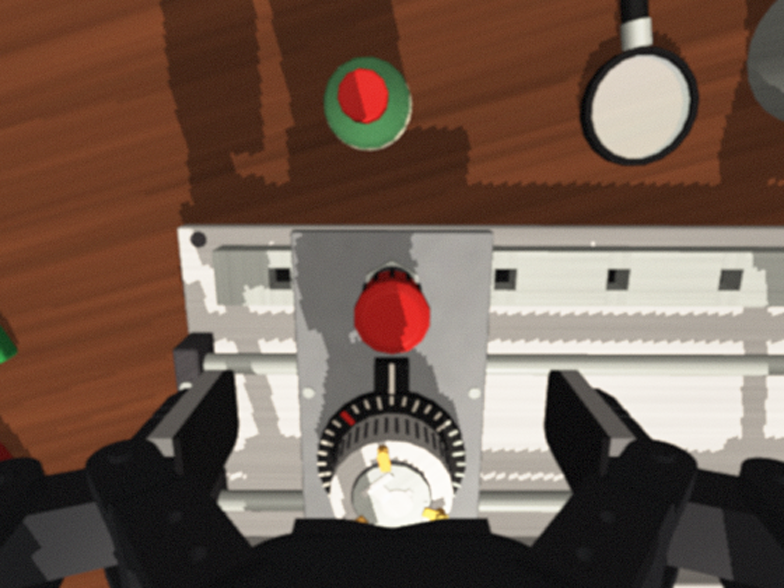

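```bash
python3 -c "
from cell import ctrl
print(ctrl.finish_job())"
```

```text
the job is handed in; nothing more can be done
None
```

I handed the job in at about 15 s: the scale reads 40° (measured about 40.3°), the coin is under the microscope at the −120 mm hole, the plunger is fully home, and I saw no contact with the instruments or the other things on the desk.

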